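# Load a reagent pack through the analyser's sprung flap

## Task

Load the red-lidded reagent pack into the desktop analyser: push it upright down through the sprung twin flap of the load port and press it gently fully home on the carrier inside, past its spring clips, then take your hand out so that the flap shuts over it. Do not force the port or the carrier, and leave the other packs and the things on the bench where they are.

Things in the scene. Friction and masses are not known exactly. Their poses are not given: they have to be found in the camera images.
- pack_red: The pack to load: closed rigid white block 66 mm (own x) by 36 mm (own y) by 70 mm tall, flat bright red lid, 100 to 165 g. Origin: centre of its underside; z up. It stands on the bench; grip it across its 36 mm. Both ends have a groove 3.5 mm deep, 10 to 18 mm above the underside, for the carrier's clips. It fits the port either way round (a half turn is the same).
- pack_blue: Another reagent pack of the same shape with a blue lid, standing on the bench: leave it alone. Origin: centre of its underside.
- pack_yellow: Another reagent pack of the same shape with a yellow lid, standing on the bench: leave it alone. Origin: centre of its underside.
- analyzer: Desktop analyser, fixed: a white box 300 mm (x) by 340 mm (y), deck 130 mm above the bench, black touch screen (top below 145 mm). Origin: centre of its underside. Its load port is a grey collar, 116 by 72 mm outside, standing 20 mm proud of the deck; nothing on the analyser is higher than the collar. The pack's carrier waits in the well under the flap, out of sight.
- port (a point): Centre of the port's mouth, level with the collar's top (150 mm above the bench). x: along the opening's long side, z up. Under it is an upright well 69 mm (x) by 39 mm (y): the pack goes in upright, long side along x, 1.5 mm to spare all round. The shut flap lies 3 mm under the mouth. Closed fingers can follow up to 52 mm deep, pushing on the lid; where they widen higher up, turn their wide side along x to clear the rim.
- well (a point): Point on the well's axis 28 mm under the mouth. The carrier's height differs every time: the lid of a pack that is home lies 0 to 24 mm below this point. On the way down its two clips resist (3 to 6 N) from 20 mm before home and snap in 1 to 2 mm before; then the rubber seat (12 N per mm) stops the pack. 9 to 10 N of push there is plenty; over 13 N strains it. home is the seat's centre, seat_c0 the seat.
- flap_a (a joint): Swing angle of the flap's leaf on the port's +y side (rad): 0 shut, up to 1.5 as it swings down into the well. Orange leaf 68 by 22 mm, hinged along the long side of the opening and shut by a spring. The two leaves meet in the middle. They carry a pack that is only set down on them; pushing it through takes about 4 to 9 N at first, less once it is in.
- flap_b (a joint): The same for the leaf on the port's -y side. A pack let go when partly in is held lightly by the leaves: it stays or sinks slowly. The leaves can shut only when the lid is 28 mm or more below the mouth and nothing else is in the way.
- tube_rack: White rack of capped sample tubes, 60 by 200 mm, 95 mm tall, loose on the bench: leave it alone. Origin: centre of its underside.
- reagent_bottle: White bottle with a red cap, 56 mm across, 130 mm tall: leave it alone. Origin: centre of its underside.
- tip_box: Yellow pipette-tip box, 120 by 80 mm, 55 mm tall: leave it alone. Origin: centre of its underside.
- beaker: Small glass beaker, 64 mm across, 75 mm tall: leave it alone. Origin: centre of its underside.
Not all that is in view belongs to the job. Leave any green look-alike of the pack_red alone.

How it is judged:
By the outcome, as a careful person would: the job done as asked, in the order asked, and still so for the second after the job is handed in, with the robot touching nothing.
It also fails if it takes over 59 s, if anything falls off the work surface, if the arm or the gripper's body presses on something with over 40 N, if the wrist force passes 120 N, or if a joint passes its speed limit or range.

## Robot

A 6-joint arm with a two-finger parallel gripper is mounted at the origin on the work surface. World frame = base frame: x ahead of the robot, y to its left, z up, the work surface at z = 0. Lengths are in m, angles in degrees, forces in N, time in s.
With the tool pointing down it reaches from about 0.4 to 0.825 m from the base axis. Payload 7 kg.
Tool frame: the origin (TCP) lies at the very end of the fingers, on their centre line; the grasp point (between the pads) lies 19 mm behind it; z points along the fingers, y is the direction in which the jaws open and shut (so a half turn about z gives the same grasp; the last joint's range is limited). The gripper opens to 88 mm and grips with 3 to 60 N. Pads are 19 mm wide; open, the fingers measure 130 mm over their backs; the gripper's body (78 mm by 193 mm) begins 47 mm behind the grasp point.
Start: joints at [-53.337, 20.546, 0.682, 0, -70.136, -16.507], TCP at [0.233, -0.634, 0.227] pointing down, gripper open.
Joint ranges: [-176.03, 176.03], [-82.01, 121.73], [-58.28, 71.71], [-173.87, 95.51], [-174.79, -0.11], [-173.66, 173.66]. Speed limits (degrees/s): [136.94, 136.94, 172.46, 180, 180, 180].

## Interface

Orientations are given as [roll, pitch, yaw] about the fixed x, y, z axes, in that order (R = Rz(yaw) Ry(pitch) Rx(roll)).
In Python, from plant import ctrl, snapshot, workorder gives the robot as it stands. The module is installed in compiled form; this text tells all that it offers.
- The arm moves only by the shell command python3 -m creep 'ROWS'. ROWS is JSON, a list of rows, each a list of 5 numbers: the shift along the tool's x, y, z scaled (see below), then the turn about the tool's z scaled (see below), then the finger opening in mm, from 0 to 87.6. A call has exactly 8 rows; each row is the pose to reach, as a shift and turn from the pose commanded when the call began, along the tool's axes at that moment, turning the shorter way round; what a row does not reach only later rows make up. The controller multiplies each number of a shift by 0.1 m and each number of a turn by 180 degrees. A row lasts 1/12 s, in which the tool goes at most 41.7 mm and 7.16 degrees, less where a joint would pass 70% of its speed; a pose out of reach is approached as far as the arm can. A call with a number of a shift or a turn outside -1 to 1 is refused whole. A call with a gripper value outside its range is refused whole. The fingers move at their own pace and stop on an object; the grip force is fixed at half the most. Time passes only in rows, so rows that repeat a pose let the fingers close, or fill a call up. It gives the time, the measured TCP pose, the force and the opening at its end, in the units of the state.
- ctrl.get_obs(): the state, without advancing time (a new reading comes with each control period).
- snapshot(name): name is "side" or "top" or "wrist"; returns a dict with "img" (480x640x3 uint8, blue, green, red), "camera_matrix" (3x3 intrinsics, pixels), "xyz" and "rotation" of the camera in the world. Camera axes: x right, y up, looking along -z (the intrinsics and any distortion apply to the point x, -y, -z); pixel columns grow to the right and rows downward; lengths in m; the calibration is good to about 2 mm. A picture is of the moment at which its call begins. There is no depth.
- workorder.close_job(): hands the job in, once; it reports no verdict.
The state is a dict: "clock": time; "joint_pos": joint angles; "qvel": joint speeds; "tau": joint torques, N m; "tool_pos": TCP position; "orientation": TCP orientation; "force": force on the tool from outside, world axes, zero at the start; "moment": the same for the moment, N m; "opening": finger opening in m.
Only numpy, scipy, OpenCV 4.12 (cv2) and the standard library are available. Lean on these libraries where they do the work, as an engineer would, in place of code of your own. Each camera call takes 0.05 s, during which the arm holds its last target.

## Working session

There is one attempt and no reset: what is moved stays moved. The work goes in short steps, Python scripts to look and compute and a shell command to move; the robot and the scene stay as the last step left them, time stands still between calls to the robot, and variables do not carry over. Pictures are saved under pics/ and viewed, and the job is handed in when it is done.

```bash
mkdir -p pics; cat > h.py <<'E'
import numpy as np, cv2
from plant import ctrl, snapshot, workorder
def shot(name,fn):
    s=snapshot(name); cv2.imwrite(f'pics/{fn}.png',s['img'])
    np.savez(f'pics/{fn}.npz',**{k:np.array(v) for k,v in s.items()}); return s
def load(fn): return dict(np.load(f'pics/{fn}.npz'))
def ray(s,u,v):
    K=s['camera_matrix'];d=np.linalg.inv(K)@[u,v,1]; d=np.array([d[0],-d[1],-d[2]])
    R=np.array(s['rotation']); return np.array(s['xyz']), R@d
def atz(s,u,v,z):
    o,d=ray(s,u,v); return o+d*(z-o[2])/d[2]
def proj(s,p):
    c=np.array(s['rotation']).T@(np.array(p)-s['xyz']); c=np.array([c[0],-c[1],-c[2]]); q=s['camera_matrix']@c; return q[:2]/q[2]
def tri(obs):
    A=np.zeros((3,3));b=np.zeros(3)
    for s,u,v in obs:
        o,d=ray(s,u,v);d=d/np.linalg.norm(d);P=np.eye(3)-np.outer(d,d);A+=P;b+=P@o
    p=np.linalg.solve(A,b); return p,[np.round(proj(s,p)-[u,v],1) for s,u,v in obs]
E
python3 - <<'E'
from h import *
for n in ('top','side','wrist'):
    s=shot(n,n+'0'); print(n,s['camera_matrix'],s['xyz'],s['rotation'],[k for k in s])
print(ctrl.get_obs())
E
```

```text
top [[521.19155652   0.         319.33539136]
 [  0.         521.19155652 236.73506505]
 [  0.           0.           1.        ]] [0.35195568 0.07525545 1.26098552] [ 11.65458457  -0.15991383 -93.62272731] ['img', 'camera_matrix', 'xyz', 'rotation']
side [[543.68130279   0.         315.75356826]
 [  0.         543.68130279 240.51351114]
 [  0.           0.           1.        ]] [0.27825787 0.71419888 1.00924311] [  38.1441676    -0.45124193 -152.64495155] ['img', 'camera_matrix', 'xyz', 'rotation']
wrist [[423.89150755   0.         317.37956098]
 [  0.         423.89150755 242.55558285]
 [  0.           0.           1.        ]] [ 0.16753468 -0.65667167  0.38396853] [-1.46229447e+01 -3.52382385e-02  1.10165376e+02] ['img', 'camera_matrix', 'xyz', 'rotation']
{'clock': 0.15, 'joint_pos': array([-5.33353261e+01,  2.05817842e+01,  6.46091639e-01, -1.38039588e-02,
       -7.01350465e+01, -1.65074983e+01]), 'qvel': array([ 0.01420805, -0.10357924,  0.06572337, -0.11057774,  0.12956221,
       -0.02579311]), 'tau': array([-1.26814932e-03, -5.83274603e+01,  2.93291795e+01,  7.00120077e+00,
        8.76765407e-03, -1.37140855e-04]), 'tool_pos': array([ 0.23245692, -0.63332575,  0.22584506]), 'orientation': array([ 1.79928489e+02, -7.65809152e-03, -1.59847518e+02]), 'force': array([-0.20699626, -0.1939535 ,  0.48534513]), 'moment': array([-0.01323324, -0.00157353,  0.02872366]), 'opening': 0.08772374750160056}
```

```bash
python3 - <<'E'
s=open('h.py').read()
s=s.replace("R=np.array(s['rotation']); return np.array(s['xyz']), R@d","R=rot(s); return np.array(s['xyz']), R@d").replace("np.array(s['rotation']).T","rot(s).T")
s+='''
from scipy.spatial.transform import Rotation
def rot(s): return Rotation.from_euler('xyz',s['rotation'],degrees=True).as_matrix()
def toolR(o): return Rotation.from_euler('xyz',o['orientation'],degrees=True).as_matrix()
'''
open('h.py','w').write(s)
E
```

```text
(no output)
```

View pics/top0.png

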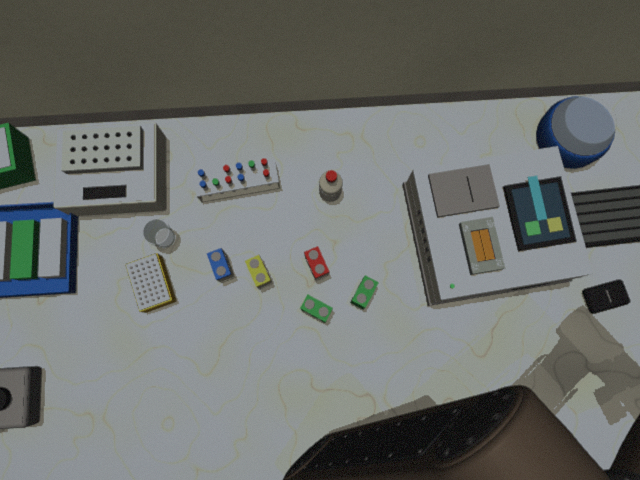

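View pics/side0.png

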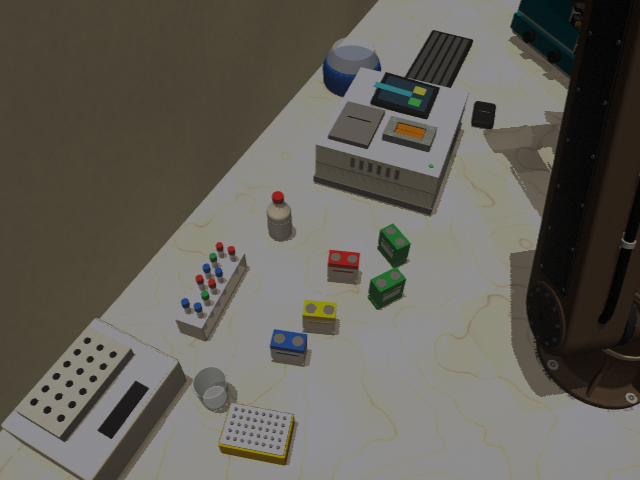

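View pics/wrist0.png

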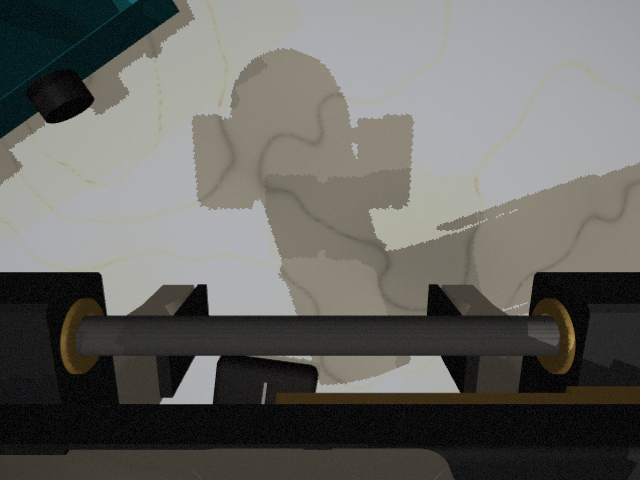

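Top view: the red-lidded pack is at (317,262). What could be mistaken for it: green look-alikes (317,307) and (365,292), yellow (259,271), blue (219,264) and the bottle's red cap (331,177). The port's orange flap is at (483,246). In the side view the red pack is at (343,265) and the port at (410,131). Next I'll take close crops.

```bash
python3 - <<'E'
from h import *
def crop(fn,x,y,w,h,k,out):
    im=cv2.imread(f'pics/{fn}.png')[y:y+h,x:x+w]
    im=cv2.convertScaleAbs(im,alpha=1.4); im=cv2.resize(im,None,fx=k,fy=k,interpolation=cv2.INTER_CUBIC); return im
a=crop('top0',290,235,60,60,6,'');b=crop('top0',450,205,66,80,6,'')
H=480
A=np.zeros((480,760,3),np.uint8);A[:360,:360]=a;A[:480,362:362+396]=b;cv2.imwrite('pics/c1.png',A)
a=crop('side0',315,235,60,60,6,'');b=crop('side0',375,105,70,60,6,'')
A=np.zeros((360,790,3),np.uint8);A[:360,:360]=a;A[:360,362:362+420]=b;cv2.imwrite('pics/c2.png',A)
E
```

```text
(no output)
```

View pics/c1.png

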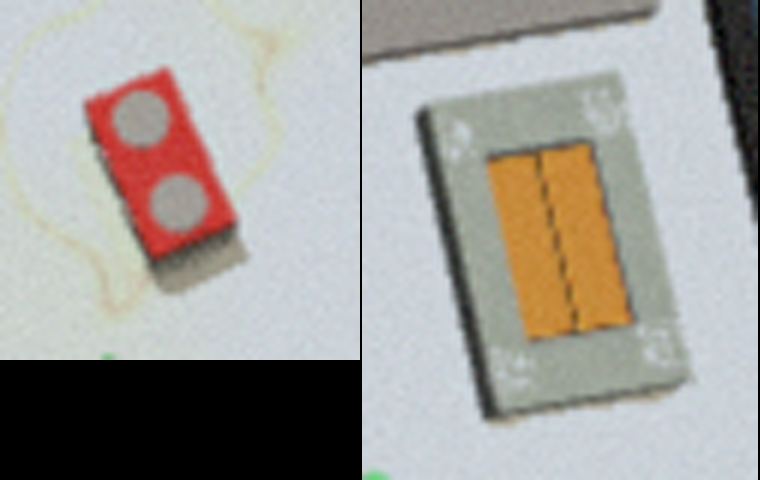

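View pics/c2.png

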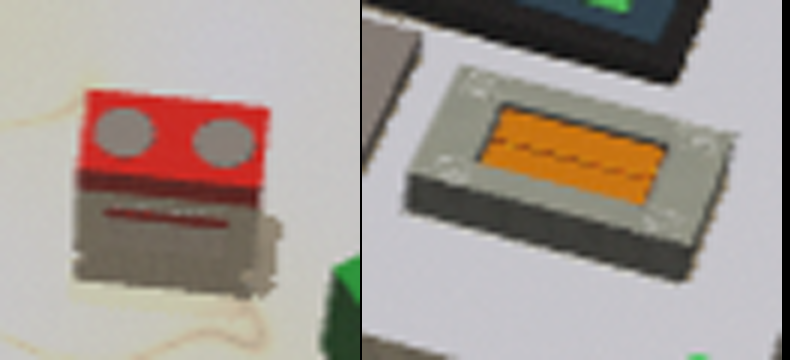

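```bash
cat > m1.py <<'E'
from h import *
T=load('top0');S=load('side0')
f=lambda L,ox,oy,sx=0:[((x-sx)/6+ox-.4,y/6+oy-.4) for x,y in L]
rt=f([(85,102),(170,68),(238,220),(155,260)],290,235)
rs=f([(87,90),(270,105),(262,188),(77,172)],315,235)
ct=f([(427,104),(618,70),(690,380),(495,412)],450,205,362)
cs=f([(460,65),(735,132),(690,245),(408,172)],375,105,362)
it=f([(488,157),(592,142),(635,325),(528,340)],450,205,362)
is_=f([(503,103),(668,147),(643,206),(478,163)],375,105,362)
def C(L): # diagonal intersection
    a,b,c,d=[np.array([*p,1]) for p in L]; q=np.cross(np.cross(a,c),np.cross(b,d)); return q[:2]/q[2]
for nm,t,s,z in (('red',rt,rs,.07),('collar',ct,cs,.15),('flap',it,is_,.147)):
    ctr,cS=C(t),C(s)
    p,e=tri([(T,*ctr),(S,*cS)]); print(nm,p.round(4),e)
    for cam,L in ((T,t),(S,s)):
        P=np.array([atz(cam,u,v,z) for u,v in L]); ed=np.roll(P,-1,0)-P
        print('  ctr',P.mean(0).round(4),'len',np.linalg.norm(ed,axis=1).round(4),'ang',(np.degrees(np.arctan2(ed[:,1],ed[:,0]))%180).round(1))
E
python3 m1.py
```

```text
red [0.5387 0.066  0.0648] [array([0.1, 0.4]), array([-0.4, -0.1])]
  ctr [0.5387 0.0665 0.07  ] len [0.0355 0.0648 0.0354 0.0671] ang [108.6  20.1 112.2  20.2]
  ctr [0.5363 0.0694 0.07  ] len [0.0662 0.037  0.0656 0.0367] ang [ 21.8 110.1  21.6 110.9]
collar [ 0.5402 -0.2949  0.1475] [array([0.1, 0.5]), array([-0.4, -0.1])]
  ctr [ 0.5409 -0.2941  0.15  ] len [0.0718 0.1159 0.0716 0.1146] ang [96.7  5.4 95.7  5.5]
  ctr [ 0.5379 -0.292   0.15  ] len [0.1146 0.0723 0.1146 0.0712] ang [ 6.5 95.6  6.  95.7]
flap [ 0.5402 -0.2973  0.1444] [array([0.2, 0.7]), array([-0.7, -0.2])]
  ctr [ 0.5412 -0.2963  0.147 ] len [0.0388 0.0686 0.0394 0.0683] ang [94.7  5.7 94.4  5.2]
  ctr [ 0.5382 -0.2944  0.147 ] len [0.0691 0.0382 0.0678 0.0393] ang [ 4.8 95.4  5.7 97.3]
```

```bash
python3 - <<'E'
from h import *
W=load('wrist0');o=ctrl.get_obs();R=toolR(o);p=o['tool_pos']
print('cam in tool',R.T@(W['xyz']-p), (R.T@rot(W)).round(3))
for uv in ((320,60),(320,150),(320,240)):
    q=atz(W,*uv,.15);print(uv,'tool off',(R.T@(q-p)).round(4))
P=np.array([.540,-.294,.15]);print('port from tool',(R.T@(P-p)).round(4))
P=np.array([.538,.068,.07]);print('red',(R.T@(P-p)).round(4))
E
```

```text
cam in tool [ 0.0690119   0.00064767 -0.15811357] [[ 0.     0.968  0.253]
 [ 1.    -0.     0.001]
 [ 0.001  0.253 -0.968]]
(320, 60) tool off [0.1047 0.0018 0.0759]
(320, 150) tool off [0.0596 0.0019 0.0759]
(320, 240) tool off [0.0094 0.002  0.0758]
port from tool [-0.4056  0.2125  0.0761]
red [-0.5285  0.5529  0.1565]
```

```bash
R='see'; python3 -m creep '[[-0.15,0.06,0,0,87],[-0.4,0.16,0,0,87],[-0.7,0.29,0,0,87],[-1,0.42,0,0,87],[-1,0.42,0,0,87],[-1,0.42,0,0,87],[-1,0.42,0,0,87],[-1,0.42,0,0,87]]'
```

```text
clock: 0.82
tool_pos: [0.3115, -0.5601, 0.2264]
orientation: [180.0, -0.0, -159.9]
force: [-0.5, 0.1, 0.0]
opening: 0.0871
```

```bash
python3 -m creep '[[-0.3,0.13,0,0,87],[-0.6,0.26,0,0,87],[-0.9,0.4,0,0,87],[-1,0.45,0,0,87],[-1,0.45,0,0,87],[-1,0.45,0,0,87],[-1,0.45,0,0,87],[-1,0.45,0,0,87]]'; python3 -m creep '[[-0.3,0.13,0,0,87],[-0.6,0.26,0,0,87],[-0.9,0.4,0,0,87],[-1,0.45,0,0,87],[-1,0.45,0,0,87],[-1,0.45,0,0,87],[-1,0.45,0,0,87],[-1,0.45,0,0,87]]';python3 -m creep '[[-0.3,0.13,0,0,87],[-0.6,0.26,0,0,87],[-0.9,0.4,0,0,87],[-1,0.45,0,0,87],[-1,0.45,0,0,87],[-1,0.45,0,0,87],[-1,0.45,0,0,87],[-1,0.45,0,0,87]]'
python3 -m creep '[[-0.3,0.13,0,0,87],[-0.6,0.26,0,0,87],[-0.65,0.35,0,0,87],[-0.65,0.35,0,0,87],[-0.65,0.35,0,0,87],[-0.65,0.35,0,0,87],[-0.65,0.35,0,0,87],[-0.65,0.35,0,0,87]]'
python3 -c "
from h import *
shot('wrist','w1');o=ctrl.get_obs();print(o['tool_pos'],o['orientation'],o['clock'])"
```

```text
clock: 1.48
tool_pos: [0.3894, -0.484, 0.2264]
orientation: [180.0, -0.0, -159.9]
force: [0.2, -0.4, -0.3]
opening: 0.0871
clock: 2.15
tool_pos: [0.4678, -0.4073, 0.2266]
orientation: [180.0, -0.0, -159.9]
force: [-0.7, -1.7, 0.2]
opening: 0.0873
clock: 2.82
tool_pos: [0.5461, -0.3307, 0.2267]
orientation: [-180.0, -0.0, -159.9]
force: [-1.0, -0.4, -1.0]
opening: 0.087
clock: 3.48
tool_pos: [0.5954, -0.2753, 0.2268]
orientation: [-180.0, 0.0, -159.9]
force: [-0.2, -0.1, -0.2]
opening: 0.0868
[ 0.59554443 -0.27519106  0.22672438] [-1.79992223e+02  7.09592870e-03 -1.59902407e+02] 3.5333
```

View pics/w1.png

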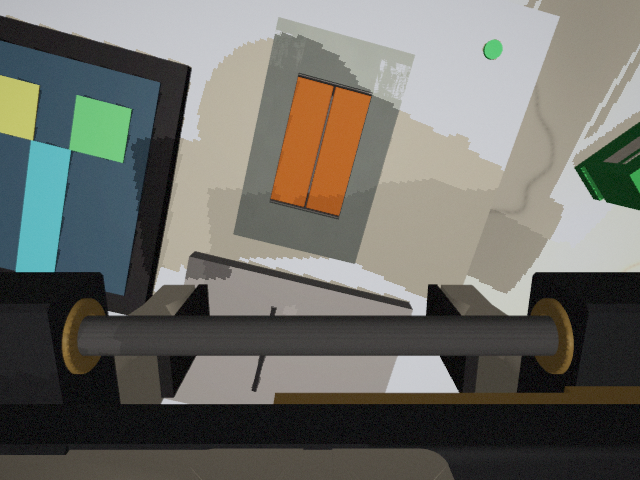

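Wrist view: the collar corners are near (278,18), (413,54), (355,263), (234,235), with the orange twin flap inside it centred around (320,146). I'll enlarge.

```bash
python3 -c "
from h import *
im=cv2.imread('pics/w1.png')[10:275,225:425]
cv2.imwrite('pics/c3.png',cv2.resize(cv2.convertScaleAbs(im,alpha=1.5),None,fx=2.25,fy=2.25,interpolation=cv2.INTER_CUBIC))"
```

```text
(no output)
```

View pics/c3.png

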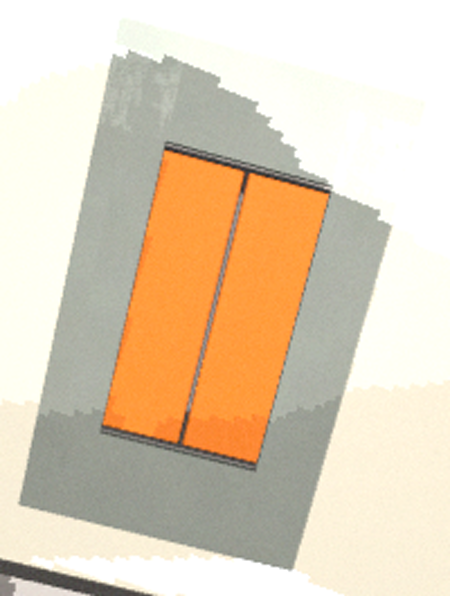

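```bash
cat > m2.py <<'E'
from h import *
from m1 import C
W=load('w1')
g=lambda L:[((x+.5)/2.25+225-.5,(y+.5)/2.25+10-.5) for x,y in L]
for nm,L in (('collar',[(120,18),(424,102),(291,570),(19,505)]),('mouth',[(166,142),(331,188),(256,468),(101,431)])):
    L=g(L);P=np.array([atz(W,u,v,.15) for u,v in L]); ed=np.roll(P,-1,0)-P
    print(nm,atz(W,*C(L),.15),P.mean(0).round(4),np.linalg.norm(ed,axis=1).round(4),(np.degrees(np.arctan2(ed[:,1],ed[:,0]))%180).round(1))
E
python3 m2.py | tail -2
```

```text
collar [ 0.53870266 -0.29484683  0.15      ] [ 0.5388 -0.2949  0.15  ] [0.0711 0.1152 0.0714 0.1155] [95.9  6.1 96.1  6. ]
mouth [ 0.5383832  -0.29456112  0.15      ] [ 0.5384 -0.2947  0.15  ] [0.0397 0.0685 0.0397 0.0693] [95.4  6.  96.5  6. ]
```

```bash
python3 -m creep '[[-0.1,0.3,0,0,87],[-0.2,0.6,0,0,87],[-0.3,0.85,0,0,87],[-0.3,0.85,0,0,87],[-0.3,0.85,0,0,87],[-0.3,0.85,0,0,87],[-0.3,0.85,0,0,87],[-0.3,0.85,0,0,87]]'; python3 -m creep '[[-0.1,0.3,0,0,87],[-0.2,0.6,0,0,87],[-0.3,0.85,0,0,87],[-0.3,0.85,0,0,87],[-0.3,0.85,0,0,87],[-0.3,0.85,0,0,87],[-0.3,0.85,0,0,87],[-0.3,0.85,0,0,87]]';python3 -m creep '[[-0.1,0.3,0,0,87],[-0.2,0.6,0,0,87],[-0.3,0.85,0,0,87],[-0.3,0.85,0,0,87],[-0.3,0.85,0,0,87],[-0.3,0.85,0,0,87],[-0.3,0.85,0,0,87],[-0.3,0.85,0,0,87]]'
python3 -m creep '[[-0.1,0.3,0,0,87],[-0.2,0.6,0,0,87],[-0.3,0.85,0,0,87],[-0.3,0.85,0,0,87],[-0.3,0.85,0,0,87],[-0.3,0.85,0,0,87],[-0.3,0.85,0,0,87],[-0.3,0.85,0,0,87]]'
python3 -c "
from h import *
shot('wrist','w2');o=ctrl.get_obs();print(o['tool_pos'],o['orientation'],o['clock'])"
```

```text
clock: 4.2
tool_pos: [0.5948, -0.1852, 0.2265]
orientation: [-180.0, -0.0, -159.9]
force: [0.2, 0.9, -0.2]
opening: 0.0871
clock: 4.87
tool_pos: [0.5938, -0.0951, 0.2264]
orientation: [-180.0, -0.0, -159.9]
force: [-0.3, 0.8, 0.2]
opening: 0.087
clock: 5.53
tool_pos: [0.5926, -0.005, 0.2265]
orientation: [-180.0, -0.0, -159.9]
force: [-0.8, -0.3, -0.1]
opening: 0.087
clock: 6.2
tool_pos: [0.5916, 0.0851, 0.2266]
orientation: [-180.0, -0.0, -159.9]
force: [0.1, -0.1, -0.2]
opening: 0.0872
[0.59153829 0.08516082 0.22659678] [-1.79999359e+02 -2.29817364e-03 -1.59917441e+02] 6.25
```

View pics/w2.png

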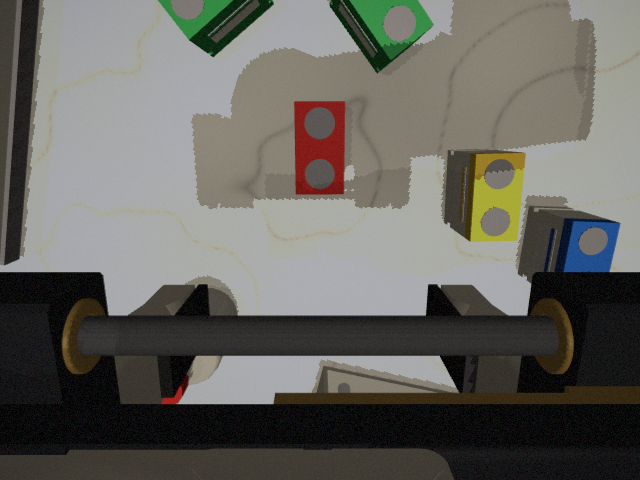

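Wrist view: the red lid spans (294–345, 101–194), squared to the jaws. Both greens are above it at (215,20) and (385,30), and yellow is at (497,195).

```bash
python3 - <<'E'
from h import *
W=load('w2');im=W['img'].astype(int)
m=((im[...,2]>110)&(im[...,1]<70)&(im[...,0]<70)).astype(np.uint8)
m[:80]=0;m[220:]=0
c=max(cv2.findContours(m,0,2)[0],key=cv2.contourArea)
r=cv2.minAreaRect(c);B=cv2.boxPoints(r);print(r,B)
P=np.array([atz(W,u,v,.07) for u,v in B]);ed=np.roll(P,-1,0)-P
print(P.mean(0),np.linalg.norm(ed,axis=1),np.degrees(np.arctan2(ed[:,1],ed[:,0]))%180)
T=load('top0');S=load('side0')
from m1 import rt,C,rs
print(tri([(W,*B.mean(0)),(T,*C(rt)),(S,*C(rs))]))
o=ctrl.get_obs();print('d',toolR(o).T@(P.mean(0)-o['tool_pos']))
for n,uv in (('yl',(471,240)),('yr',(525,152)),('g',(378,72))): print(n,atz(W,*uv,.07))
E
```

```text
((319.0, 147.5), (93.0, 50.0), 90.0) [[294. 101.]
 [344. 101.]
 [344. 194.]
 [294. 194.]]
[0.53733665 0.06685694 0.07      ] [0.03530357 0.06589933 0.03726648 0.06590449] [110.09150433  21.00361797 110.10253428  19.29697677]
red [0.5387 0.066  0.0648] [array([0.1, 0.4]), array([-0.4, -0.1])]
  ctr [0.5387 0.0665 0.07  ] len [0.0355 0.0648 0.0354 0.0671] ang [108.6  20.1 112.2  20.2]
  ctr [0.5363 0.0694 0.07  ] len [0.0662 0.037  0.0656 0.0367] ang [ 21.8 110.1  21.6 110.9]
collar [ 0.5402 -0.2949  0.1475] [array([0.1, 0.5]), array([-0.4, -0.1])]
  ctr [ 0.5409 -0.2941  0.15  ] len [0.0718 0.1159 0.0716 0.1146] ang [96.7  5.4 95.7  5.5]
  ctr [ 0.5379 -0.292   0.15  ] len [0.1146 0.0723 0.1146 0.0712] ang [ 6.5 95.6  6.  95.7]
flap [ 0.5402 -0.2973  0.1444] [array([0.2, 0.7]), array([-0.7, -0.2])]
  ctr [ 0.5412 -0.2963  0.147 ] len [0.0388 0.0686 0.0394 0.0683] ang [94.7  5.7 94.4  5.2]
  ctr [ 0.5382 -0.2944  0.147 ] len [0.0691 0.0382 0.0678 0.0393] ang [ 4.8 95.4  5.7 97.3]
(array([0.53784894, 0.06646513, 0.06602588]), [array([-0.8,  1.5]), array([-0.1,  0.7]), array([-0.1, -0.2])])
d [0.05718491 0.0014222  0.15659905]
yl [0.56144297 0.19975053 0.07      ]
yr [0.4880552  0.20824681 0.07      ]
g [0.47435156 0.08739788 0.07      ]
```

```bash
python3 -m creep '[[0.2,0.01,0.2,0,87],[0.4,0.015,0.45,0,87],[0.57,0.015,0.7,0,87],[0.57,0.015,0.8,0,87],[0.57,0.015,0.8,0,87],[0.57,0.015,0.8,0,87],[0.57,0.015,0.8,0,87],[0.57,0.015,0.8,0,87]]'; python3 -m creep '[[0,0,0.2,0,87],[0,0,0.4,0,87],[0,0,0.6,0,87],[0,0,0.8,0,87],[0,0,0.95,0,87],[0,0,1,0,87],[0,0,1,0,87],[0,0,1,0,87]]'
```

```text
clock: 6.92
tool_pos: [0.5389, 0.0683, 0.1478]
orientation: [-180.0, 0.1, -159.8]
force: [0.9, 0.3, 0.3]
opening: 0.0868
clock: 7.58
tool_pos: [0.5383, 0.0682, 0.0473]
orientation: [-180.0, 0.0, -159.8]
force: [-0.3, 0.0, -0.3]
opening: 0.0869
```

```bash
python3 -m creep '[[0,0,0,0,70],[0,0,0,0,50],[0,0,0,0,40],[0,0,0,0,30],[0,0,0,0,25],[0,0,0,0,20],[0,0,0,0,20],[0,0,0,0,20]]';  python3 -c "
from h import *
shot('wrist','w3')"
```

```text
clock: 8.25
tool_pos: [0.5375, 0.0679, 0.0466]
orientation: [180.0, -0.0, -159.8]
force: [-0.0, -0.3, -0.5]
opening: 0.0392
```

View pics/w3.png

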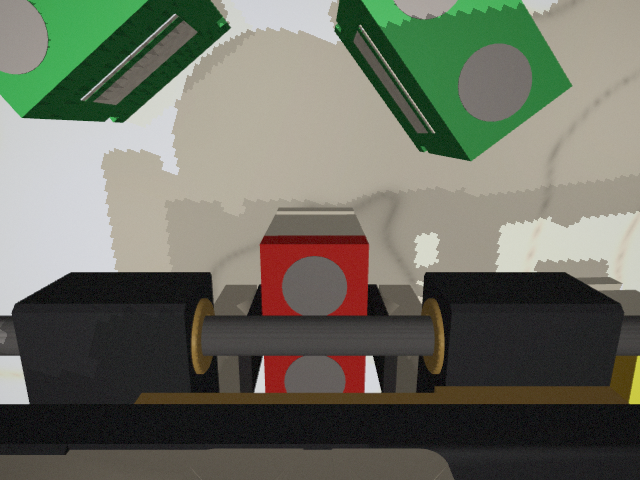

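The red lid (261–368, 242–390) is between the pads and the fingers are still closing.

```bash
python3 -m creep '[[0,0,0,0,10],[0,0,0,0,10],[0,0,0,0,10],[0,0,0,0,10],[0,0,0,0,10],[0,0,-0.05,0,10],[0,0,-0.1,0,10],[0,0,-0.1,0,10]]';  python3 -c "
from h import *
shot('wrist','w4');o=ctrl.get_obs();print(o['force'],o['opening'],o['clock'])"
```

```text
clock: 8.97
tool_pos: [0.5381, 0.0682, 0.0577]
orientation: [180.0, 0.1, -159.8]
force: [0.8, -0.3, -0.8]
opening: 0.0357
[ 0.26312443 -0.44615016 -1.8981708 ] 0.03598263918129479 9.0167
```

View pics/w4.png

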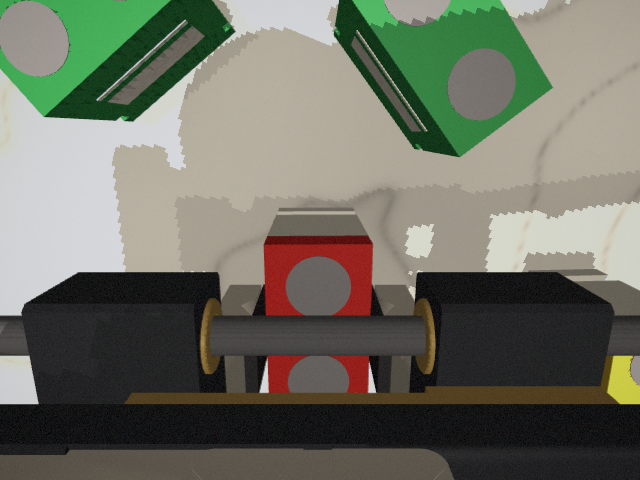

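```bash
python3 - <<'E'
from h import *
W=load('w4');o=ctrl.get_obs();R=toolR(o);im=W['img']
for u in (280,320,355): print(u,[(v,im[v,u].tolist()) for v in range(230,250,1)][::1])
v=255;print([(u,im[v,u].tolist()) for u in list(range(260,270))+list(range(366,376))])
z=o['tool_pos'][2]+.0234
cb=cv2.resize(im[200:275,250:390],None,fx=5,fy=5);cv2.imwrite('pics/c4.png',cb)
for uv in ((264.5,243),(372.5,243)): print((R.T@(atz(W,*uv,z)-o['tool_pos'])).round(4))
E
```

```text
280 [(230, [93, 102, 109]), (231, [89, 100, 104]), (232, [90, 103, 108]), (233, [91, 102, 107]), (234, [90, 101, 105]), (235, [92, 105, 108]), (236, [25, 33, 91]), (237, [7, 15, 89]), (238, [11, 14, 87]), (239, [14, 14, 88]), (240, [15, 21, 89]), (241, [10, 11, 87]), (242, [3, 8, 87]), (243, [10, 11, 86]), (244, [20, 19, 120]), (245, [29, 34, 151]), (246, [27, 30, 153]), (247, [28, 35, 153]), (248, [35, 35, 154]), (249, [30, 33, 154])]
320 [(230, [90, 100, 105]), (231, [91, 103, 108]), (232, [90, 100, 105]), (233, [93, 103, 109]), (234, [88, 100, 104]), (235, [70, 80, 101]), (236, [21, 25, 89]), (237, [24, 23, 93]), (238, [13, 20, 89]), (239, [18, 20, 91]), (240, [15, 17, 88]), (241, [3, 3, 83]), (242, [9, 12, 84]), (243, [16, 19, 89]), (244, [19, 21, 121]), (245, [32, 37, 153]), (246, [27, 32, 153]), (247, [33, 37, 154]), (248, [33, 37, 153]), (249, [25, 29, 152])]
355 [(230, [93, 105, 109]), (231, [89, 101, 105]), (232, [91, 102, 104]), (233, [93, 103, 108]), (234, [94, 104, 109]), (235, [58, 67, 99]), (236, [12, 20, 87]), (237, [3, 3, 82]), (238, [17, 18, 90]), (239, [10, 9, 88]), (240, [12, 13, 90]), (241, [14, 11, 87]), (242, [17, 16, 90]), (243, [14, 12, 89]), (244, [16, 24, 135]), (245, [27, 32, 153]), (246, [33, 35, 153]), (247, [30, 39, 154]), (248, [30, 32, 153]), (249, [34, 35, 155])]
[(260, [142, 156, 163]), (261, [141, 157, 164]), (262, [142, 155, 162]), (263, [137, 151, 163]), (264, [28, 34, 151]), (265, [28, 31, 153]), (266, [33, 36, 153]), (267, [33, 36, 154]), (268, [33, 34, 153]), (269, [29, 33, 153]), (366, [28, 32, 153]), (367, [32, 36, 154]), (368, [31, 36, 153]), (369, [31, 35, 153]), (370, [33, 35, 153]), (371, [32, 36, 154]), (372, [59, 68, 152]), (373, [139, 153, 159]), (374, [137, 151, 156]), (375, [141, 154, 160])]
[ 0.0334 -0.017  -0.0234]
[ 0.0334  0.0186 -0.0234]
```

View pics/c4.png

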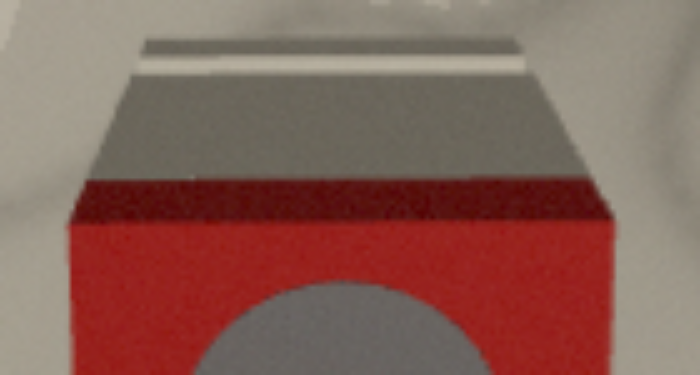

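```bash
python3 -m creep '[[0,0,-0.15,0,10],[0,0,-0.4,0,10],[0,0,-0.7,0,10],[0,0,-0.9,0,10],[0,0,-0.9,0,10],[0,0,-0.9,0,10],[0,0,-0.9,0,10],[0,0,-0.9,0,10]]'
python3 -m creep '[[0.05,-0.15,-0.15,0,10],[0.15,-0.4,-0.4,0,10],[0.25,-0.68,-0.65,0,10],[0.31,-0.855,-0.85,0,10],[0.31,-0.855,-0.85,0,10],[0.31,-0.855,-0.85,0,10],[0.31,-0.855,-0.85,0,10],[0.31,-0.855,-0.85,0,10]]'
python3 -m creep '[[0.05,-0.15,0,0,10],[0.15,-0.4,0,0,10],[0.25,-0.68,0,0,10],[0.31,-0.855,0,0,10],[0.31,-0.855,0,0,10],[0.31,-0.855,0,0,10],[0.31,-0.855,0,0,10],[0.31,-0.855,0,0,10]]'
python3 -m creep '[[0.05,-0.15,0,0.03,10],[0.15,-0.4,0,0.06,10],[0.25,-0.68,0,0.0786,10],[0.31,-0.855,0,0.0786,10],[0.31,-0.855,0,0.0786,10],[0.31,-0.855,0,0.0786,10],[0.31,-0.855,0,0.0786,10],[0.31,-0.855,0,0.0786,10]]'
python3 - <<'E'
from h import *
o=ctrl.get_obs();print(o['tool_pos'],o['orientation'],o['force'],o['opening'])
print('d',toolR(o).T@(np.array([.5388,-.2954,.2])-o['tool_pos']))
E
```

```text
clock: 9.68
tool_pos: [0.5367, 0.0676, 0.1454]
orientation: [180.0, -0.1, -159.9]
force: [-0.6, 0.7, -1.6]
opening: 0.0359
clock: 10.35
tool_pos: [0.5371, -0.0226, 0.2298]
orientation: [180.0, -0.2, -159.8]
force: [0.3, -0.1, -1.1]
opening: 0.036
clock: 11.02
tool_pos: [0.5382, -0.113, 0.231]
orientation: [180.0, -0.0, -159.8]
force: [-0.2, 0.2, -1.2]
opening: 0.0362
clock: 11.68
tool_pos: [0.5387, -0.2039, 0.2315]
orientation: [180.0, 0.0, -173.9]
force: [-0.1, -0.1, -2.0]
opening: 0.0355
[ 0.53872595 -0.20391138  0.23153493] [ 1.79990290e+02  2.21168983e-03 -1.73917377e+02] [-0.05396796 -0.09154853 -1.95403718] 0.03546776217015631
d [ 0.00962194 -0.09098674  0.03151914]
```

```bash

python3 -m creep '[[0.03,-0.25,0,0,10],[0.06,-0.5,0,0,10],[0.09,-0.75,0,0,10],[0.096,-0.91,0,0,10],[0.096,-0.91,0,0,10],[0.096,-0.91,0,0,10],[0.096,-0.91,0,0,10],[0.096,-0.91,0,0,10]]'
python3 - <<'E'
from h import *
o=ctrl.get_obs();print(o['tool_pos'],o['orientation'],o['force'],o['opening'])
shot('wrist','w5');shot('side','s5');shot('top','t5')
im=cv2.imread('pics/s5.png')[50:200,330:500];cv2.imwrite('pics/c5.png',cv2.resize(im,None,fx=4,fy=4,interpolation=2))
E
```

```text
clock: 12.35
tool_pos: [0.5388, -0.2954, 0.2317]
orientation: [180.0, 0.0, -173.9]
force: [-0.7, -0.3, -1.2]
opening: 0.036
[ 0.53875489 -0.29535852  0.23171028] [ 1.79994245e+02  1.38241266e-02 -1.73921333e+02] [-0.74839576 -0.33379088 -1.23186249] 0.0359835168218014
```

View pics/w5.png

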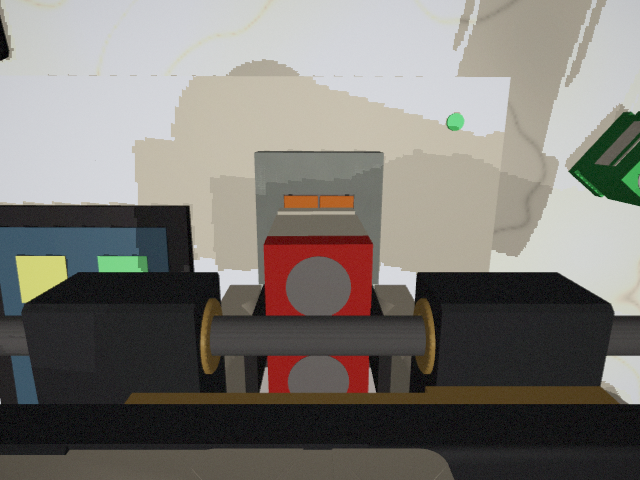

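View pics/c5.png

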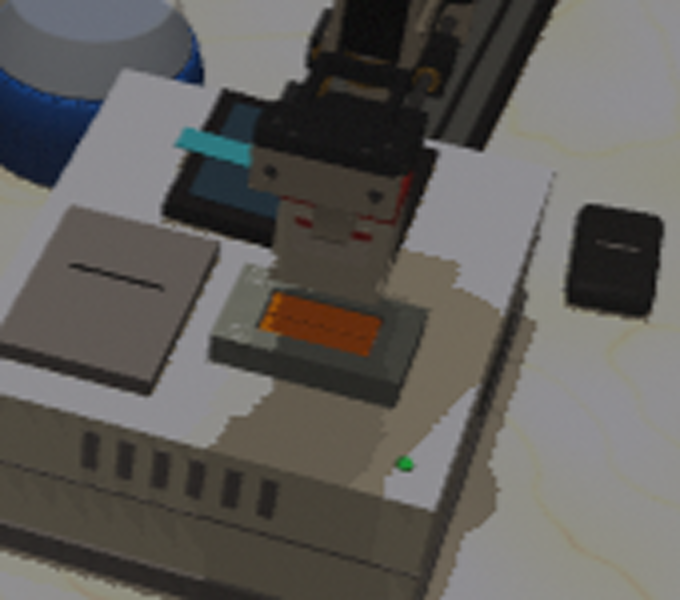

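```bash
python3 - <<'E'
from h import *
W=load('w5');o=ctrl.get_obs();R=toolR(o);p=o['tool_pos']
im=W['img']
crop=cv2.resize(im[140:260,245:395],None,fx=5,fy=5,interpolation=2);cv2.imwrite('pics/c6.png',cv2.convertScaleAbs(crop,alpha=1.3))
f=lambda u,v,z:(R.T@(atz(W,u,v,z)-p)).round(4)[:2]
for u in (256,383): print('collar',f(u,152,.15),f(u,200,.15))
for u in (283.5,354.5): print('mouth',f(u,194.5,.15))
for u in (264.5,372.5): print('pack',f(u,244,p[2]+.0234))
E
```

```text
collar [ 0.0583 -0.0336] [ 0.0315 -0.0346]
collar [0.0583 0.0367] [0.0315 0.0378]
mouth [ 0.0346 -0.0189]
mouth [0.0347 0.0215]
pack [ 0.0334 -0.0169]
pack [0.0334 0.0186]
```

View pics/c6.png

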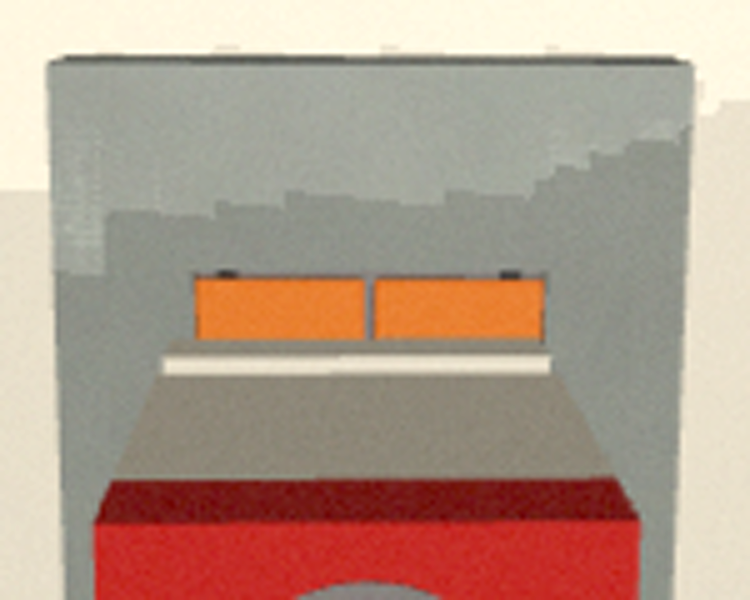

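```bash
python3 - <<'E'
from h import *
W=load('w5');o=ctrl.get_obs();R=toolR(o);p=o['tool_pos'];im=W['img']
crop=cv2.resize(im[190:225,265:370],None,fx=7.5,fy=7.5,interpolation=2);cv2.imwrite('pics/c7.png',cv2.convertScaleAbs(crop,alpha=1.3))
crop=cv2.resize(load('w4')['img'][200:225,265:370],None,fx=7.5,fy=7.5,interpolation=2);cv2.imwrite('pics/c8.png',cv2.convertScaleAbs(crop,alpha=1.3))
for x in(-.033,.033):
  for y in (-.018,.018):
    for h in (-.0466,-.0366,-.0286,.0234): 
        print(x,y,h,proj(W,p+R@[x,y,-h]).round(1))
E
```

```text
-0.033 -0.018 -0.0466 [282.5 331.6]
-0.033 -0.018 -0.0366 [280.9 340.6]
-0.033 -0.018 -0.0286 [279.5 348.5]
-0.033 -0.018 0.0234 [267.2 418.3]
-0.033 0.018 -0.0466 [350.6 331.7]
-0.033 0.018 -0.0366 [352.1 340.7]
-0.033 0.018 -0.0286 [353.4 348.5]
-0.033 0.018 0.0234 [364.9 418.3]
0.033 -0.018 -0.0466 [279.7 208.2]
0.033 -0.018 -0.0366 [277.8 211.9]
0.033 -0.018 -0.0286 [276.2 215.2]
0.033 -0.018 0.0234 [261.2 245.2]
0.033 0.018 -0.0466 [353.4 208.2]
0.033 0.018 -0.0366 [355.1 211.9]
0.033 0.018 -0.0286 [356.6 215.2]
0.033 0.018 0.0234 [370.6 245.3]
```

View pics/c7.png

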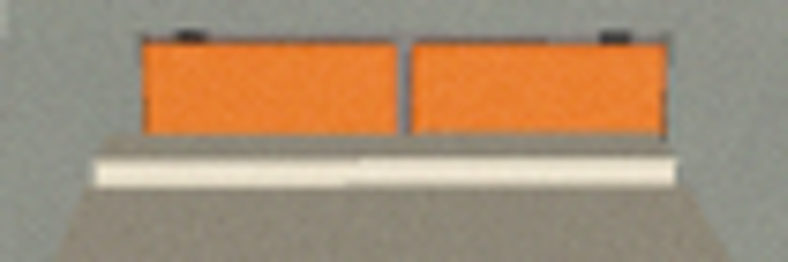

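View pics/c8.png

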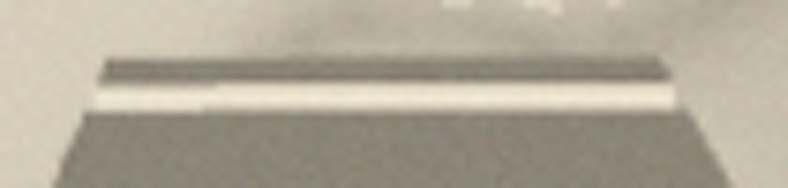

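```bash

python3 -m creep '[[0,0.01,0.05,0,10],[0,0.01,0.15,0,10],[0,0.01,0.25,0,10],[0,0.01,0.29,0,10],[0,0.01,0.29,0,10],[0,0.01,0.29,0,10],[0,0.01,0.29,0,10],[0,0.01,0.29,0,10]]'
python3 - <<'E'
from h import *
o=ctrl.get_obs();print(o['tool_pos'],o['orientation'],o['force'],o['opening'])
s=shot('wrist','w6');shot('side','s6');shot('top','t6')
cv2.imwrite('pics/c9.png',cv2.convertScaleAbs(cv2.resize(s['img'][170:250,255:385],None,fx=6,fy=6,interpolation=2),alpha=1.5))
a=cv2.resize(load('s6')['img'][90:170,370:450],None,fx=5,fy=5,interpolation=2)
b=cv2.resize(load('t6')['img'][200:280,445:525],None,fx=5,fy=5,interpolation=2)
cv2.imwrite('pics/c10.png',cv2.convertScaleAbs(np.hstack([a,b]),alpha=1.5))
E
```

```text
clock: 13.17
tool_pos: [0.5387, -0.2956, 0.203]
orientation: [-180.0, 0.0, -174.0]
force: [-0.3, 0.3, -1.6]
opening: 0.0356
[ 0.53873783 -0.2956261   0.20296421] [-1.79978560e+02  3.40441622e-02 -1.73990711e+02] [-0.28949624  0.26842801 -1.62947787] 0.03555871991169682
```

View pics/c9.png

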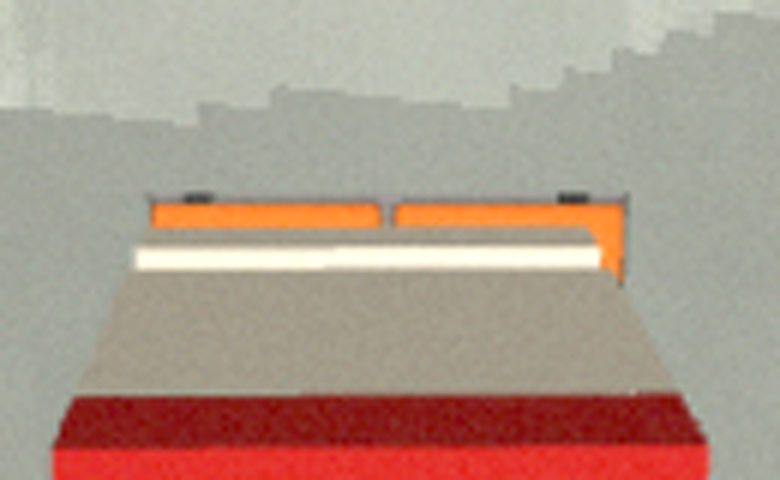

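View pics/c10.png

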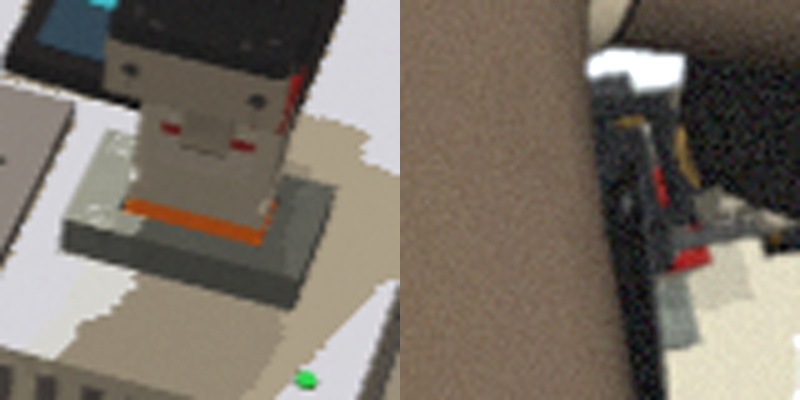

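```bash
cat > cmp.py <<'E'
from h import *
import sys
# args: fn  mouthL mouthR mouthRow packL packR packRow (px)
def cmp(fn,mL,mR,mv,pL,pR,pv,o=None,h=-.0466):
    W=load(fn);o=o or ctrl.get_obs();R=toolR(o);p=o['tool_pos']
    f=lambda u,v,z:(R.T@(atz(W,u,v,z)-p))[:2]
    M=(f(mL,mv,.15)+f(mR,mv,.15))/2;P=(f(pL,pv,p[2]+h)+f(pR,pv,p[2]+h))/2
    print('mouth',M.round(4),'w',f(mR,mv,.15)-f(mL,mv,.15),'pack',P.round(4),'w',f(pR,pv,p[2]+h)-f(pL,pv,p[2]+h));print('move',(M-P-[.0015,0]).round(4))
E
python3 - <<'E'
from cmp import *
g=lambda x,y:(255+(x+.5)/6-.5,170+(y+.5)/6-.5)
cmp('w6',g(151,0)[0],g(628,0)[0],g(0,199)[1],g(143,0)[0],g(593,0)[0],g(0,228)[1])
E
python3 -m creep '[[0,0.005,0,0,10],[0,0.015,0,0,10],[0,0.018,0,0,10],[0,0.018,0,0,10],[0,0.018,0,0,10],[0,0.018,0,0,10],[0,0.018,0,0,10],[0,0.018,0,0,10]]'
python3 - <<'E'
from h import *
for i in range(2):
    s=shot('wrist','w7');o=ctrl.get_obs();print(o['tool_pos'],o['orientation'],o['force'],o['joint_pos'])
cv2.imwrite('pics/c11.png',cv2.convertScaleAbs(cv2.resize(s['img'][170:250,255:385],None,fx=6,fy=6,interpolation=2),alpha=1.5))
E
```

```text
mouth [0.0345 0.0011] w [2.12707135e-05 3.99565102e-02] pack [ 0.0332 -0.0007] w [2.01376567e-05 3.66694014e-02]
move [-0.0002  0.0018]
clock: 13.98
tool_pos: [0.5383, -0.2937, 0.2025]
orientation: [-180.0, -0.0, -174.0]
force: [-0.0, -0.0, -2.3]
opening: 0.0361
[ 0.53829191 -0.29364841  0.20255422] [ 1.79998165e+02  1.82204280e-03 -1.73991157e+02] [ 0.25268513  0.99901033 -2.17205539] [-1.03869376e+01  1.57105019e+01 -9.48012769e+00 -2.51342051e-03
 -6.48081403e+01 -7.36031495e+01]
[ 0.53827825 -0.29366799  0.20256389] [ 1.79998865e+02  4.31439496e-04 -1.73992778e+02] [-0.18876667  0.41014482 -1.90116158] [-1.03883836e+01  1.57103179e+01 -9.47954934e+00 -1.33751713e-03
 -6.48100392e+01 -7.36038248e+01]
```

View pics/c11.png

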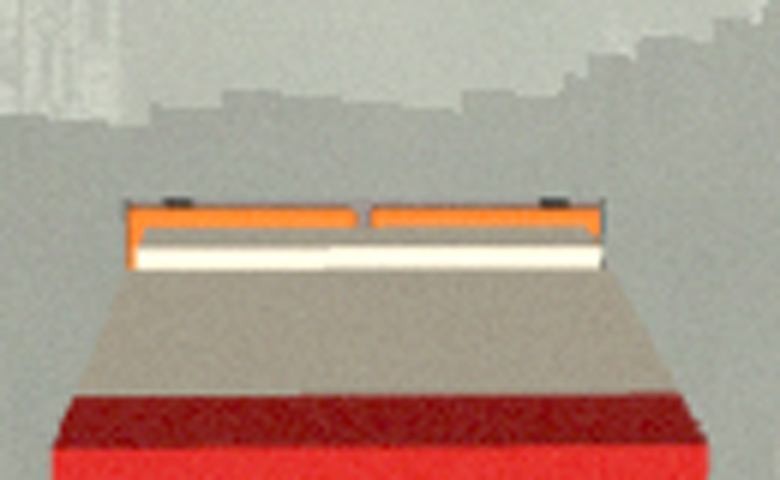

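```bash
python3 - <<'E'
from cmp import *
g=lambda x,y:(255+(x+.5)/6-.5,170+(y+.5)/6-.5)
cmp('w7',g(126,0)[0],g(604,0)[0],g(0,202)[1],g(143,0)[0],g(593,0)[0],g(0,228)[1])
E
```

```text
mouth [ 0.0344 -0.0009] w [1.77748957e-05 3.99771398e-02] pack [ 0.0333 -0.0006] w [1.67194743e-05 3.66660688e-02]
move [-0.0003 -0.0003]
```

```bash
python3 -m creep '[[-0.003,-0.002,0.02,0,10],[-0.003,-0.002,0.04,0,10],[-0.003,-0.002,0.06,0,10],[-0.003,-0.002,0.08,0,10],[-0.003,-0.002,0.09,0,10],[-0.003,-0.002,0.1,0,10],[-0.003,-0.002,0.11,0,10],[-0.003,-0.002,0.12,0,10]]'
python3 - <<'E'
from h import *
s=shot('wrist','w8');o=ctrl.get_obs();print(o['tool_pos'],o['force'],o['moment'],o['orientation'])
cv2.imwrite('pics/c12.png',cv2.convertScaleAbs(cv2.resize(s['img'][170:250,255:385],None,fx=6,fy=6,interpolation=2),alpha=1.5))
E
```

```text
clock: 14.75
tool_pos: [0.5387, -0.2939, 0.1912]
orientation: [-180.0, 0.0, -174.0]
force: [-1.6, 2.0, 5.5]
opening: 0.0359
[ 0.53863471 -0.29394765  0.19097451] [-1.02684208  0.17539557  4.53002999] [0.30890079 0.65150485 0.00719974] [-1.79977590e+02  2.27063150e-02 -1.73987989e+02]
```

View pics/c12.png

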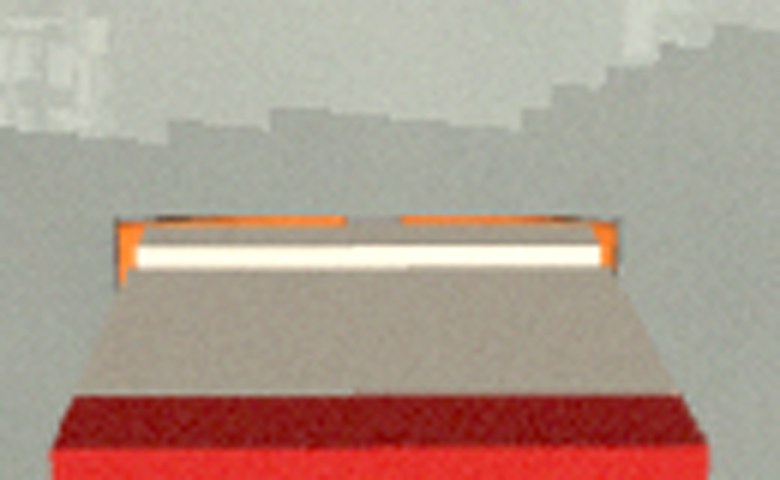

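The pack's bottom is centred in the mouth (gaps left and right are even, at about x=120–140 and 600–618 in the crop). The leaves are starting to open at about 5 N, so I'll continue.

```bash
python3 -m creep '[[0,0,0.02,0,10],[0,0,0.04,0,10],[0,0,0.06,0,10],[0,0,0.08,0,10],[0,0,0.1,0,10],[0,0,0.12,0,10],[0,0,0.14,0,10],[0,0,0.14,0,10]]'
python3 - <<'E'
from h import *
s=shot('wrist','w9');o=ctrl.get_obs();print(o['tool_pos'],o['force'],o['moment'],o['orientation'])
cv2.imwrite('pics/c13.png',cv2.convertScaleAbs(cv2.resize(s['img'][170:270,235:405],None,fx=4.5,fy=4.5,interpolation=2),alpha=1.5))
E
```

```text
clock: 15.47
tool_pos: [0.5383, -0.2936, 0.1756]
orientation: [180.0, -0.1, -174.0]
force: [0.6, -0.6, -2.7]
opening: 0.0355
[ 0.53825566 -0.29358281  0.17567108] [ 0.89797767 -0.10844936 -2.87535801] [ 0.02223821 -0.29038066 -0.04536427] [ 1.79956195e+02 -5.90990212e-02 -1.74004039e+02]
```

View pics/c13.png

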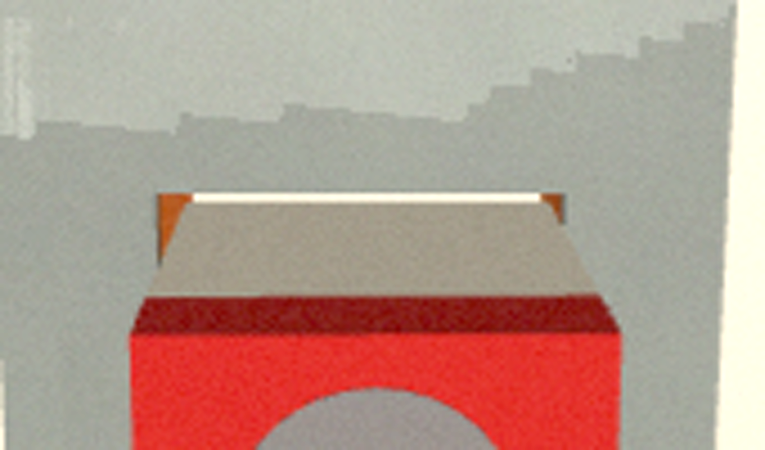

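```bash
python3 -m creep '[[0,-0.004,0.03,0,10],[0,-0.004,0.06,0,10],[0,-0.004,0.09,0,10],[0,-0.004,0.12,0,10],[0,-0.004,0.15,0,10],[0,-0.004,0.18,0,10],[0,-0.004,0.19,0,10],[0,-0.004,0.19,0,10]]'
python3 - <<'E'
from h import *
s=shot('wrist','w10');o=ctrl.get_obs();print(o['tool_pos'],o['force'],o['moment'],o['orientation'])
cv2.imwrite('pics/c14.png',cv2.convertScaleAbs(s['img'],alpha=1.5))
E
```

```text
clock: 16.18
tool_pos: [0.5383, -0.2941, 0.157]
orientation: [180.0, -0.0, -174.0]
force: [0.5, 0.3, -3.4]
opening: 0.0357
[ 0.5383485  -0.29408062  0.15708554] [-0.26215211  0.96736301 -2.75542799] [-0.00185556 -0.07853548 -0.00551281] [ 1.79973296e+02 -4.30319938e-02 -1.74000301e+02]
```

View pics/c14.png

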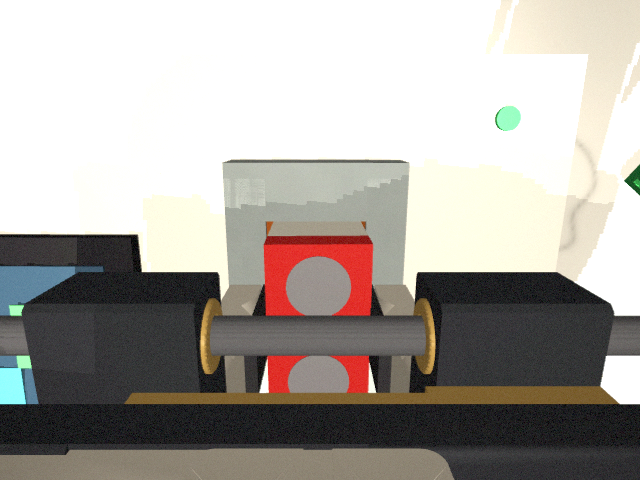

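```bash
python3 -m creep '[[0,0,0.02,0,10],[0,0,0.03,0,10],[0,0,0.03,0,10],[0,0,0.03,0,25],[0,0,0.03,0,40],[0,0,0.03,0,55],[0,0,0.03,0,60],[0,0,0.03,0,60]]'
python3 - <<'E'
from h import *
s=shot('wrist','w11');o=ctrl.get_obs();print(o['tool_pos'],o['force'],o['opening'],o['orientation'])
shot('side','s11')
cv2.imwrite('pics/c15.png',cv2.convertScaleAbs(s['img'],alpha=1.5))
E
```

```text
clock: 16.9
tool_pos: [0.5388, -0.2943, 0.1548]
orientation: [-180.0, 0.0, -174.0]
force: [-0.4, -0.4, -0.0]
opening: 0.0543
[ 0.53874566 -0.29427539  0.15478743] [ 0.0556602  -0.20605402  0.12371116] 0.05708753677642032 [-1.79990091e+02  1.87413109e-02 -1.73988355e+02]
```

View pics/c15.png

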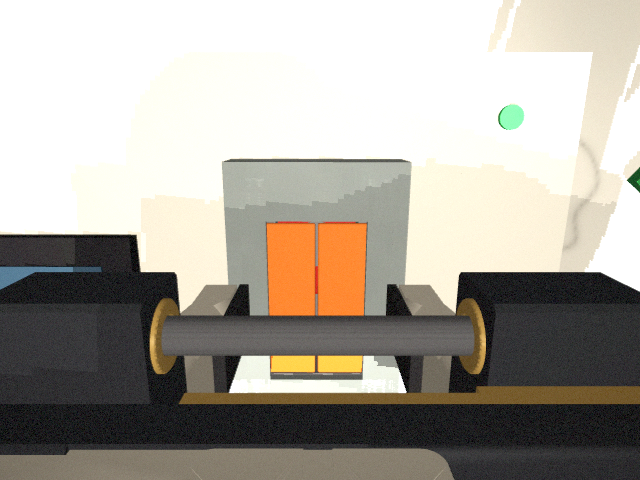

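Wrist view: on release the pack sank in by itself. The orange leaves have closed over it, with a sliver of red in the seam at (317,280). It still has to be pressed home, so next I raise, close the fingers and turn 90°.

```bash
python3 -m creep '[[0,0,-0.1,0,60],[0,0,-0.25,0,60],[0,0,-0.35,-0.03,30],[0,0,-0.35,-0.07,0],[0,0,-0.35,-0.11,0],[0,0,-0.35,-0.15,0],[0,0,-0.35,-0.19,0],[0,0,-0.35,-0.22,0]]'
python3 -m creep '[[0,0,0,-0.04,0],[0,0,0,-0.08,0],[0,0,0,-0.12,0],[0,0,0,-0.16,0],[0,0,0,-0.2,0],[0,0,0,-0.24,0],[0,0,0,-0.27,0],[0,0,0,-0.28,0]]'
python3 - <<'E'
from h import *
s=shot('wrist','w12');o=ctrl.get_obs();print(o['tool_pos'],o['force'],o['opening'],o['orientation'])
s2=shot('side','s12')
cv2.imwrite('pics/c16.png',cv2.convertScaleAbs(s['img'],alpha=1.5))
cv2.imwrite('pics/c17.png',cv2.convertScaleAbs(cv2.resize(s2['img'][60:180,350:480],None,fx=5,fy=5,interpolation=2),alpha=1.5))
E
```

```text
clock: 17.67
tool_pos: [0.5388, -0.2943, 0.1906]
orientation: [-180.0, 0.0, -134.0]
force: [-0.1, 0.2, -0.1]
opening: 0.0254
clock: 18.33
tool_pos: [0.5388, -0.2943, 0.1905]
orientation: [-180.0, -0.0, -83.6]
force: [0.5, 0.1, -0.1]
opening: 0.0003
[ 0.53886157 -0.29433636  0.19051102] [0.15241267 0.06558754 0.18192378] 0.0001989477468096118 [-1.79957403e+02 -2.40068728e-02 -8.37147837e+01]
```

View pics/c16.png

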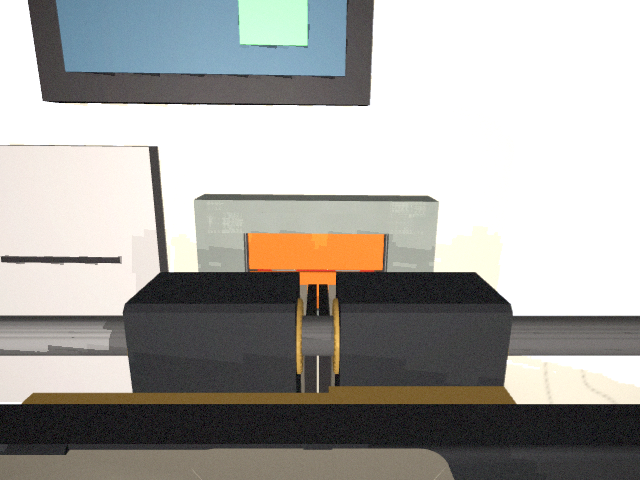

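View pics/c17.png

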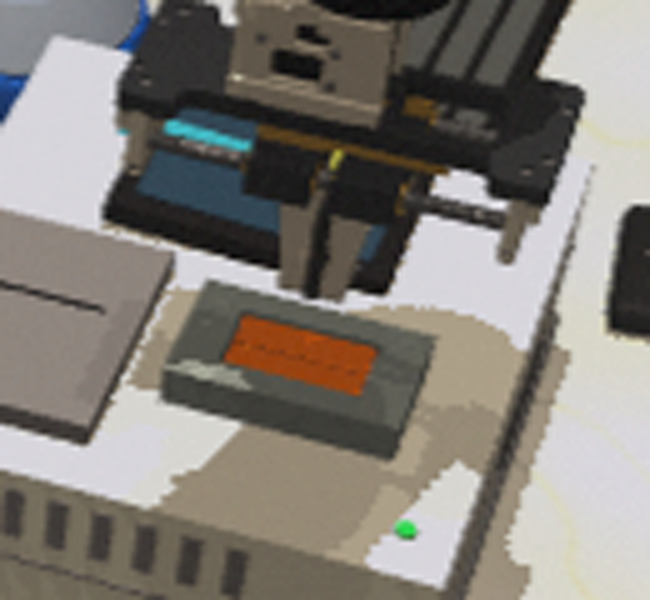

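```bash
python3 -m creep '[[0,0,0.15,0,0],[0,0,0.3,0,0],[0,0,0.4,0,0],[0,0,0.44,0,0],[0,0,0.48,0,0],[0,0,0.52,0,0],[0,0,0.56,0,0],[0,0,0.58,0,0]]'
python3 -m creep '[[0,0,0.01,0,0],[0,0,0.02,0,0],[0,0,0.03,0,0],[0,0,0.04,0,0],[0,0,0.05,0,0],[0,0,0.06,0,0],[0,0,0.07,0,0],[0,0,0.08,0,0]]'
python3 -c "
from h import *
s=shot('wrist','w13');o=ctrl.get_obs();print(o['tool_pos'],o['force'],o['moment'])"
```

```text
clock: 19.1
tool_pos: [0.5391, -0.2944, 0.1318]
orientation: [-179.9, -0.0, -84.0]
force: [0.2, 0.3, 3.4]
opening: 0.0004
clock: 19.77
tool_pos: [0.5386, -0.2942, 0.1234]
orientation: [180.0, 0.0, -84.0]
force: [-0.2, 0.2, 1.9]
opening: 0.0005
[ 0.53854094 -0.29416409  0.12322524] [0.17582419 0.51084351 1.55068264] [ 0.01819796 -0.09675545 -0.04044784]
```

```bash
python3 -m creep '[[0,0,0.006,0,0],[0,0,0.012,0,0],[0,0,0.018,0,0],[0,0,0.024,0,0],[0,0,0.03,0,0],[0,0,0.036,0,0],[0,0,0.042,0,0],[0,0,0.048,0,0]]'
```

```text
clock: 20.48
tool_pos: [0.5387, -0.2942, 0.1187]
orientation: [-180.0, -0.0, -84.0]
force: [-0.3, -0.4, 1.7]
opening: 0.0006
```

```bash
python3 -m creep '[[0,0,0.005,0,0],[0,0,0.01,0,0],[0,0,0.015,0,0],[0,0,0.02,0,0],[0,0,0.025,0,0],[0,0,0.03,0,0],[0,0,0.035,0,0],[0,0,0.04,0,0]]'; python3 -c "
from h import *
o=ctrl.get_obs();print(o['tool_pos'],o['force'])"
```

```text
clock: 21.15
tool_pos: [0.5386, -0.2942, 0.1147]
orientation: [180.0, 0.0, -84.0]
force: [-0.2, 0.1, 1.7]
opening: 0.0007
[ 0.53860611 -0.2942186   0.11470526] [-0.18777304  0.12984107  1.72974776]
```

```bash
python3 -m creep '[[0,0,0.005,0,0],[0,0,0.01,0,0],[0,0,0.015,0,0],[0,0,0.02,0,0],[0,0,0.025,0,0],[0,0,0.03,0,0],[0,0,0.035,0,0],[0,0,0.04,0,0]]'
```

```text
clock: 21.82
tool_pos: [0.5386, -0.2942, 0.1107]
orientation: [-180.0, -0.0, -84.0]
force: [0.2, -0.2, 2.0]
opening: 0.0003
```

```bash
python3 -m creep '[[0,0,0.004,0,0],[0,0,0.008,0,0],[0,0,0.012,0,0],[0,0,0.016,0,0],[0,0,0.02,0,0],[0,0,0.024,0,0],[0,0,0.027,0,0],[0,0,0.03,0,0]]'
```

```text
clock: 22.48
tool_pos: [0.5384, -0.2944, 0.1081]
orientation: [180.0, -0.0, -84.0]
force: [-2.9, 0.2, 7.0]
opening: 0.0006
```

```bash
python3 -m creep '[[0,0,0.002,0,0],[0,0,0.004,0,0],[0,0,0.006,0,0],[0,0,0.008,0,0],[0,0,0.01,0,0],[0,0,0.01,0,0],[0,0,0.01,0,0],[0,0,0.01,0,0]]';  python3 -c "
from h import *
o=ctrl.get_obs();print(o['tool_pos'],o['force'],o['moment'])"
```

```text
clock: 23.15
tool_pos: [0.538, -0.2945, 0.1075]
orientation: [180.0, -0.0, -84.0]
force: [-4.0, 0.4, 10.0]
opening: 0.0006
[ 0.5380426  -0.29445938  0.10753226] [-3.95221732  0.35965221  9.96647664] [ 0.23492936  1.65566594 -0.02605423]
```

```bash
python3 -c "
from h import *
s=shot('side','s14')
cv2.imwrite('pics/c18.png',cv2.convertScaleAbs(cv2.resize(s['img'][90:170,370:450],None,fx=7,fy=7,interpolation=2),alpha=1.6))
s=shot('wrist','w14')
cv2.imwrite('pics/c19.png',cv2.convertScaleAbs(s['img'],alpha=1.6))
print(ctrl.get_obs()['force'])
"
```

```text
[-3.68643277  0.52143017  9.07002632]
```

View pics/c18.png

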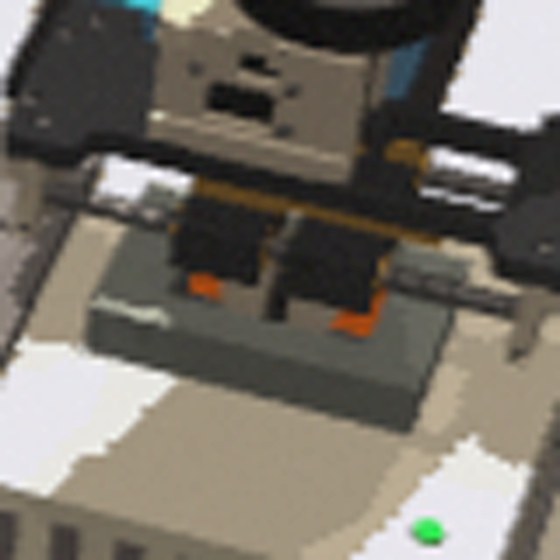

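View pics/c19.png

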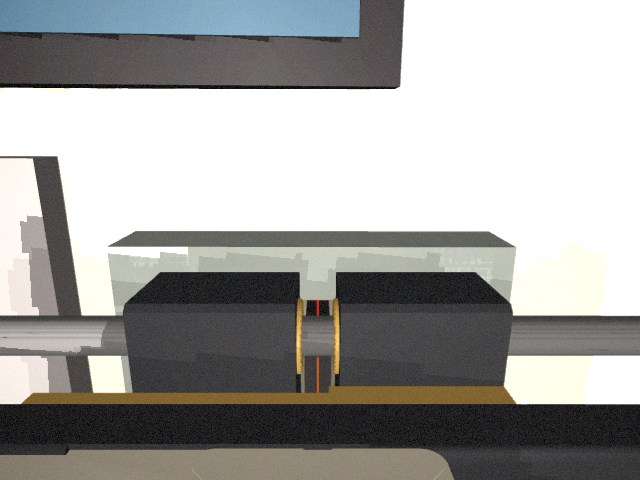

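```bash
python3 -m creep '[[0,0,-0.02,0,0],[0,0,-0.04,0,0],[0,0,-0.04,0,0],[0,0,-0.04,0,0],[0,0,-0.04,0,0],[0,0,-0.03,0,0],[0,0,-0.02,0,0],[0,0,-0.02,0,0]]';python3 -m creep '[[0,0,0.002,0,0],[0,0,0.004,0,0],[0,0,0.006,0,0],[0,0,0.006,0,0],[0,0,0.006,0,0],[0,0,0.006,0,0],[0,0,0.006,0,0],[0,0,0.006,0,0]]';  python3 -m creep '[[0,0,0.002,0,0],[0,0,0.004,0,0],[0,0,0.006,0,0],[0,0,0.006,0,0],[0,0,0.006,0,0],[0,0,0.006,0,0],[0,0,0.006,0,0],[0,0,0.006,0,0]]'; python3 -c "
from h import *
o=ctrl.get_obs();print(o['tool_pos'],o['force'],o['moment'])"
```

```text
clock: 23.92
tool_pos: [0.5392, -0.2944, 0.1089]
orientation: [-179.9, -0.0, -84.0]
force: [-0.3, 0.1, 1.0]
opening: 0.0008
clock: 24.58
tool_pos: [0.5389, -0.2942, 0.1082]
orientation: [-180.0, -0.0, -84.0]
force: [1.6, 0.6, 0.5]
opening: 0.0003
clock: 25.25
tool_pos: [0.5385, -0.2942, 0.1076]
orientation: [180.0, 0.0, -84.0]
force: [-0.0, -0.0, 1.8]
opening: 0.0004
[ 0.53853103 -0.29422201  0.10755201] [-0.00739379 -0.04895996  1.82146751] [-0.0250067   0.16251823 -0.05025061]
```

```bash
python3 -m creep '[[0,0,0.002,0,0],[0,0,0.004,0,0],[0,0,0.006,0,0],[0,0,0.008,0,0],[0,0,0.01,0,0],[0,0,0.01,0,0],[0,0,0.01,0,0],[0,0,0.01,0,0]]'; python3 -c "
from h import *
o=ctrl.get_obs();print(o['tool_pos'],o['force'],o['moment'])"
```

```text
clock: 25.92
tool_pos: [0.5386, -0.2944, 0.1073]
orientation: [-180.0, -0.0, -84.0]
force: [-1.6, 1.1, 6.9]
opening: 0.0006
[ 0.5386474  -0.29435067  0.10732507] [-1.59434307  1.08380133  6.90154342] [ 0.41185748  0.82526802 -0.00730696]
```

```bash
python3 -m creep '[[0,0,0.001,0,0],[0,0,0.002,0,0],[0,0,0.003,0,0],[0,0,0.003,0,0],[0,0,0.003,0,0],[0,0,0.003,0,0],[0,0,0.003,0,0],[0,0,0.003,0,0]]'; python3 -c "
from h import *
o=ctrl.get_obs();print(o['tool_pos'],o['force'],o['moment'])"
```

```text
clock: 26.58
tool_pos: [0.5387, -0.2944, 0.1073]
orientation: [-180.0, -0.0, -84.0]
force: [-2.2, 1.0, 9.0]
opening: 0.0003
[ 0.53868038 -0.29441642  0.1072777 ] [-2.21032777  1.0452734   8.96896942] [ 0.58010786  1.09168548 -0.03732127]
```

```bash
python3 -m creep '[[0,0,0.001,0,0],[0,0,0.002,0,0],[0,0,0.003,0,0],[0,0,0.003,0,0],[0,0,0.003,0,0],[0,0,0.003,0,0],[0,0,0.003,0,0],[0,0,0.003,0,0]]'; python3 -c "
from h import *
o=ctrl.get_obs();print(o['tool_pos'],o['force'],o['moment'])"
```

```text
clock: 27.25
tool_pos: [0.5387, -0.2944, 0.1072]
orientation: [-180.0, -0.0, -84.0]
force: [-3.1, 2.7, 10.0]
opening: 0.0002
[ 0.53872806 -0.29443789  0.10722284] [-3.11488372  2.69127751 10.04699403] [ 0.58896766  1.25181655 -0.03319494]
```

```bash
python3 -m creep '[[0,0,-0.025,0,0],[0,0,-0.03,0,0],[0,-0.05,-0.03,0,0],[0,-0.1,-0.03,0,0],[0,-0.1,-0.03,0,0],[0,-0.1,-0.025,0,0],[0,-0.1,-0.02,0,0],[0,-0.1,-0.02,0,0]]'; python3 -m creep '[[0,0,0.002,0,0],[0,0,0.004,0,0],[0,0,0.006,0,0],[0,0,0.008,0,0],[0,0,0.01,0,0],[0,0,0.01,0,0],[0,0,0.01,0,0],[0,0,0.01,0,0]]';python3 -m creep '[[0,0,0.001,0,0],[0,0,0.002,0,0],[0,0,0.003,0,0],[0,0,0.004,0,0],[0,0,0.004,0,0],[0,0,0.004,0,0],[0,0,0.004,0,0],[0,0,0.004,0,0]]'; python3 -c "
from h import *
o=ctrl.get_obs();print(o['tool_pos'],o['force'],o['moment'])"
```

```text
clock: 27.92
tool_pos: [0.5492, -0.2932, 0.108]
orientation: [-179.9, -0.0, -84.0]
force: [-0.6, -0.1, 0.4]
opening: 0.0001
clock: 28.58
tool_pos: [0.5488, -0.2933, 0.1074]
orientation: [-180.0, -0.0, -84.0]
force: [0.5, 0.8, 5.2]
opening: 0.0009
clock: 29.25
tool_pos: [0.5488, -0.2933, 0.1073]
orientation: [-180.0, -0.0, -84.0]
force: [-0.9, 0.6, 7.0]
opening: 0.0004
[ 0.54884978 -0.29331564  0.10730521] [-0.88388884  0.56351871  7.00922371] [0.36934182 0.39241086 0.02008495]
```

Lid height at +10 mm is 107.3 mm, the same as the centre. Now the other side.

```bash
python3 -m creep '[[0,0,-0.02,0,0],[0,0.05,-0.025,0,0],[0,0.1,-0.025,0,0],[0,0.15,-0.025,0,0],[0,0.2,-0.025,0,0],[0,0.2,-0.025,0,0],[0,0.2,-0.018,0,0],[0,0.2,-0.014,0,0]]'; python3 -m creep '[[0,0,0.002,0,0],[0,0,0.004,0,0],[0,0,0.006,0,0],[0,0,0.008,0,0],[0,0,0.01,0,0],[0,0,0.01,0,0],[0,0,0.01,0,0],[0,0,0.01,0,0]]';python3 -m creep '[[0,0,0.001,0,0],[0,0,0.002,0,0],[0,0,0.003,0,0],[0,0,0.004,0,0],[0,0,0.004,0,0],[0,0,0.004,0,0],[0,0,0.004,0,0],[0,0,0.004,0,0]]'; python3 -c "
from h import *
o=ctrl.get_obs();print(o['tool_pos'],o['force'],o['moment'])"
```

```text
clock: 29.92
tool_pos: [0.528, -0.2954, 0.1078]
orientation: [179.9, 0.0, -84.0]
force: [0.0, -0.5, 1.3]
opening: 0.0006
clock: 30.58
tool_pos: [0.5285, -0.2954, 0.1074]
orientation: [180.0, -0.0, -84.0]
force: [-3.4, -0.5, 6.1]
opening: 0.0006
clock: 31.25
tool_pos: [0.5285, -0.2954, 0.1073]
orientation: [180.0, -0.0, -84.0]
force: [-3.8, -0.1, 8.2]
opening: 0.0006
[ 0.52853713 -0.2954362   0.10732648] [-3.83922488 -0.07011681  8.18486386] [ 0.36252824  1.62005665 -0.08469403]
```

```bash
python3 -m creep '[[0,0,-0.02,0,0],[0,-0.05,-0.025,0,0],[0,-0.1,-0.025,0,0],[0,-0.1,-0.02,0,0],[0,-0.1,-0.015,0,0],[0,-0.1,-0.01,0,0],[0,-0.1,-0.006,0,0],[0,-0.1,-0.003,0,0]]'; python3 -m creep '[[0,0,0.002,0,0],[0,0,0.004,0,0],[0,0,0.006,0,0],[0,0,0.008,0,0],[0,0,0.009,0,0],[0,0,0.01,0,0],[0,0,0.01,0,0],[0,0,0.01,0,0]]'; python3 -c "
from h import *
o=ctrl.get_obs();print(o['tool_pos'],o['force'],o['moment'])"
```

```text
clock: 31.92
tool_pos: [0.5394, -0.2943, 0.1074]
orientation: [-179.9, -0.0, -84.0]
force: [0.8, 1.8, 6.2]
opening: 0.0005
clock: 32.58
tool_pos: [0.5394, -0.2945, 0.1073]
orientation: [-179.9, -0.1, -84.0]
force: [-0.8, 1.7, 9.4]
opening: 0.0005
[ 0.53941859 -0.29448412  0.10726261] [-0.84775607  1.74659809  9.41774245] [0.67215979 0.21916045 0.03030796]
```

```bash
python3 -m creep '[[0,0,0.001,0,0],[0,0,0.002,0,0],[0,0,0.002,0,0],[0,0,0.002,0,0],[0,0,0.002,0,0],[0,0,0.002,0,0],[0,0,0.002,0,0],[0,0,0.002,0,0]]'; python3 -m creep '[[0,0,-0.02,0,0],[0,0,-0.06,0,0],[0,0,-0.15,0,0],[0,0,-0.3,0,0],[0,0,-0.45,0,0],[0,0,-0.6,0,0],[0,0,-0.7,0,0],[0,0,-0.7,0,0]]';python3 -m creep '[[0,0,-0.1,0,0],[0,0,-0.3,0,0],[0,0,-0.5,0,0],[0,0,-0.6,0,0],[0.2,0,-0.6,0,0],[0.5,0,-0.6,0,0],[0.8,0,-0.6,0,0],[0.8,0,-0.6,0,0]]'
python3 -c "
from h import *
s=shot('side','s20')
cv2.imwrite('pics/c20.png',cv2.convertScaleAbs(cv2.resize(s['img'][90:170,370:450],None,fx=7,fy=7,interpolation=2),alpha=1.6))
print(ctrl.get_obs()['force'])
"
```

```text
clock: 33.25
tool_pos: [0.5395, -0.2945, 0.1072]
orientation: [-179.9, -0.1, -84.0]
force: [-0.1, 2.1, 9.2]
opening: 0.0007
clock: 33.92
tool_pos: [0.5397, -0.2948, 0.1786]
orientation: [-179.8, -0.1, -84.0]
force: [0.1, 0.0, 1.1]
opening: 0.0004
clock: 34.58
tool_pos: [0.5467, -0.3773, 0.2343]
orientation: [179.9, 0.0, -84.1]
force: [-0.4, 0.1, 0.3]
opening: 0.0005
[0.95145711 0.29277201 0.63748066]
```

View pics/c20.png

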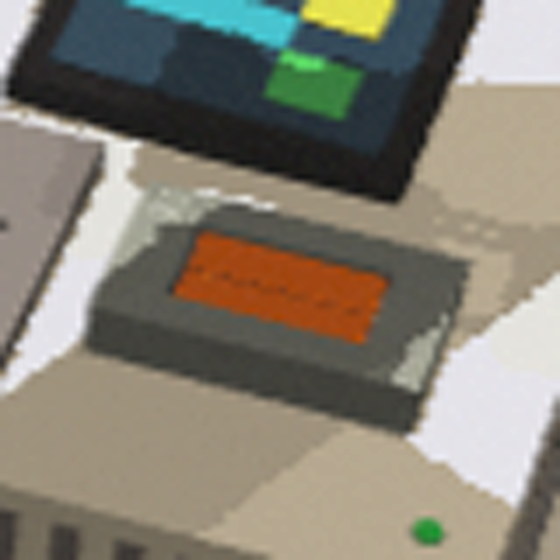

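View pics/s20.png

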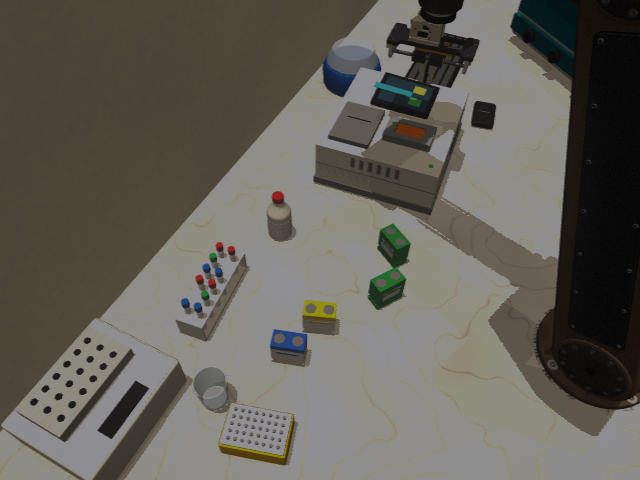

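The flap is shut flat (crop 175–390, 235–345), and the other items are where they were. The hand is clear of everything, so I'm handing in.

```bash
python3 -c "
from plant import workorder
print(workorder.close_job())"
```

```text
the job is handed in; nothing more can be done
None
```

The red-lidded pack is in the analyser, and I believe it is fully home on its carrier. The flap is shut over it. I handed the job in at about 35 s on the robot's clock, with the hand clear of everything.

**What I did:** I gripped the pack across its 36 mm and lined it up over the port with the wrist camera. I pushed it upright through the flap; the readings at the end of each step showed at most about 5.5 N. With the fingers closed and turned 90°, I then pressed on the lid.

**Last checks:**
- **Home:** The lid stopped 42.7 mm below the mouth, inside the allowed range. It did not move further under about 9 to 10 N measured, which includes about 1.7 N from the leaves. It read level, within 0.1 mm, at the centre and 10 mm to either side.
- **Flap and bench:** The side view shows the leaves flat. The other packs, the green look-alikes and the bench items look unmoved; I judged that by eye.

**What disagreed or is less certain:**
- **Pack dropped:** When I opened the fingers, the pack sank quickly and the leaves shut over it, instead of it being held partly in. It was therefore already well down before I pressed.
- **Clip snap not seen:** I saw only about 1 mm of lasting movement and no clear snap. During the first press there was about 4 N sideways. It mostly faded on later presses in the middle, but was still 3 to 4 N when I pressed 10 mm toward the −x end.
- **Alignment:** The wrist camera's calibration was off by about 1 to 2 mm sideways. I corrected this from the gap between pack and mouth in the picture.

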